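Set and prove the tube guide of a glass cut-off saw

TASK

Set the tube saw for the next batch: turn the guide-roller knob until its pointer is at the red mark, then pull the knob straight up as far as it goes so that it locks there. Then prove the setting: push the brass gauge with the orange heel gently along its channel, past the white roller, until its nose rests against the length stop; never force it against the roller or lift it out of the channel. Leave the knob locked at the red mark and the other things on the bench where they are.

Things in the scene. Friction and masses are not known exactly. Their poses are not given: they have to be found in the camera images.
- saw: Bench tube saw: fixed grey bed plate 14 mm thick (x -75 to 75, y -265 to 110 mm) with a blue saw head behind it (x 65 to 205, y -30 to 170, up to 145 mm high). Origin on the knob's vertical axis at bench height, z up. Its y axis is the feed direction: the gauge is pushed towards +y. Placement and yaw vary.
- channel (a point): Point on the bed (14 mm up) at saw x 33.75, y -150 mm: middle of the channel's width. The channel spans saw x 19.5 to 48: on its +x side an aluminium fence 12 mm thick, top 30 mm above the bench, from y -265 to 25 and 41 to 93; on its -x side, from y -255 to -40 only, a rail 6 mm thick, top 26 mm above the bench. Axes as the saw's.
- index_plate (a point): Centre of the top of the fixed aluminium index plate under the knob (saw x -60 to 20, y -52 to 52 mm, top 60 mm above the bench). It carries four black marks and the red one, 30 degrees apart about the knob's axis.
- dial (a joint): Angle of knob and eccentric spindle, rad, growing counter-clockwise from above, range 0 to 2.9. The pointer stands at dial + 1.047 rad from the saw's +x (towards +y). Marks at 0.524, 1.047, 1.571 (the red one), 2.094, 2.618. Starts at 0.2 to 1.0, where the roller stands too near the fence for the gauge. Stiff (0.15 N m), stays where left.
- knob (a joint): How far the knob is pulled up, m: 0 down, free to turn (the start); 0.010 fully out, at its end stop. Stays where left (6 N friction, 1.2 N weight). Pulled up, a hidden key rises between fixed index pins: it passes only near a mark (within about 0.05 rad; elsewhere it meets a pin after 3 mm) and then locks the dial to about 0.04 rad. Pushed down it is free again.
- knob_grip (a point): Middle of the knob's grip bar, on the turning axis, 90 mm above the bench with the knob down. The black knob is a round skirt, 58 mm diameter, top 70 mm above the bench, carrying an upright bar 60 mm long, 14 mm thick, 32 mm tall (70 to 102 mm above the bench). The bar lies along the pointer; a cream line on the outer half of its top and on its end marks the pointer end.
- red_mark (a point): Outer part of the red mark on the index plate, 40.5 mm from the knob's axis, 62 mm above the bench.
- stop_face (a point): Middle of the foot of the length stop's face, on the bed (14 mm up); the dark steel stop is 34 mm wide and 34 mm tall and faces -y of the saw, at y = 70 mm.
- roller: White guide roller, upright, 40 mm diameter and 20 mm tall (16.5 to 36.5 mm above the bench), turning freely on an eccentric pin 8 mm off the knob's axis. At the red mark it leaves 28 mm to the fence. Origin: centre of its underside.
- gauge: Go gauge: loose brass-coloured bar 26 mm wide, 22 tall, 170 long (along its own y, nose to +y) with an upright orange heel plate 10 mm thick, 50 tall across its tail. 0.25 to 0.5 kg. Origin: centre of its underside. Starts lying in the channel, nose at saw y -55 to -20 mm; it travels 90 to 125 mm. At the stop its tail is still 100 mm short of the knob's axis.
- gauge_nose (a point): Middle of the nose end of the gauge, at its underside.
- gauge_heel (a point): Middle of the rear (pushing) face of the orange heel, 38 mm above the gauge's underside (12 mm below the heel's top).
- spare_gauge: Bystander beside the saw: a wider gauge, 36 x 170 x 50 mm, green with a dark heel. Not used. Origin under its centre.
- brush: Bystander: wooden bench brush, 180 mm long along its y, lying in front of the saw bed. Origin: underside, near its middle.
- graphite_block: Bystander: black block 65 x 50 x 70 mm. Origin under its centre.
- pot_a: Bystander: cream ceramic pot, 72 mm diameter, 48 mm tall. Origin under its centre.
- pot_b: Bystander: white ceramic pot, 68 mm diameter, 45 mm tall. Origin under its centre.
- glass_tube: Bystander: standing glass cylinder, 60 mm diameter, 130 mm tall. Origin under its centre.
- paddle: Bystander: graphite paddle with a wooden handle, 230 mm long along its x. Origin: underside, near its middle.
- glasses: Bystander: work glasses with violet lenses, 130 mm wide. Origin: underside, middle.
Things that resemble listed ones, but are neither listed nor needed, are in the scene too. Several things have the shape of the gauge; the one meant has the colours described above.

How it is judged:
By the outcome, as a careful person would: the job done as asked, in the order asked, and still so for the second after the job is handed in, with the robot touching nothing.
It also fails if it takes over 54 s, if anything falls off the work surface, if the arm or the gripper's body presses on something with over 40 N, if the wrist force passes 120 N, or if a joint passes its speed limit or range.

ROBOT

A 6-joint arm with a two-finger parallel gripper is mounted at the origin on the work surface. World frame = base frame: x ahead of the robot, y to its left, z up, the work surface at z = 0. Lengths are in m, angles in degrees, forces in N, time in s.
With the tool pointing down it reaches from about 0.325 to 0.85 m from the base axis. Payload 15.5 kg.
Tool frame: the origin (TCP) lies at the very end of the fingers, on their centre line; the grasp point (between the pads) lies arm.grip_depth behind it (arm.grip_depth is the distance from the TCP to the grasp point, in m); z points along the fingers, y is the line along which they close (so a half turn about z gives the same grasp; the last joint's range is limited). The gripper opens to 91 mm and grips with 3 to 60 N. Pads are 32 mm wide; open, the fingers measure 118 mm over their backs; the gripper's body (76 mm by 178 mm) begins 60 mm behind the grasp point.
Start: joints at [59.616, 28.281, 77.091, -0, 74.628, -5.472], TCP at [0.263, 0.567, 0.186] pointing down, gripper open.
Joint ranges: [-166.48, 166.48], [-47.26, 123.95], [12.59, 153.08], [-70.14, 250.14], [6.76, 159.57], [-176.63, 176.63]. Speed limits (degrees/s): [108.29, 108.29, 147.25, 172.46, 172.46, 172.46].

INTERFACE

Orientations are given as a 3x3 rotation matrix whose columns are the frame's x, y, z axes.
In Python, from rig import arm gives the robot as it stands. Calls block until the motion is done:
- arm.move_to(position, orientation): joint-space move of the TCP to a pose.
- arm.move_l(position, orientation=None, feed=0.15): straight line of the TCP; orientation=None keeps the orientation; feed is the mean speed in m/s.
- arm.move_joints(angles): joint-space move.
- arm.grip(opening): finger opening in m; the grip force is fixed at half the most; returns when the fingers have stopped.
- arm.sleep(seconds).
- arm.solve_ik(position, orientation): joint angles nearest the present ones, or None.
- arm.snapshot(name): name is "scene" or "top"; returns the picture (480x640x3 uint8, red, green, blue); there is no depth.
- arm.get_calibration(name): a dict with "intrinsics" (3x3 intrinsics, pixels), "cam_to_world" (4x4, takes a point from camera to world coordinates). Camera axes: x right, y down, z forward; pixel columns grow to the right and rows downward; lengths in m; the calibration is good to about 2 mm. A picture is of the moment at which its call begins. get_calibration takes no time and is no camera call.
A pose or a line that the arm cannot do raises arm.Unreachable and nothing moves.
- arm.sign_off(): hands the job in; it is judged then, once.
Readings, each from a call of its own:
- arm.current_t(): time.
- arm.current_joint_positions(): joint angles.
- arm.current_dq(): joint speeds.
- arm.current_tau(): joint torques, N m.
- arm.current_ee_pos(): TCP position.
- arm.current_tool_rot(): TCP orientation.
- arm.current_force(): force on the tool from outside, world axes, zero at the start.
- arm.current_torque(): the same for the moment, N m.
- arm.current_width(): finger opening in m.
- arm.current_grasp_force(): force on a finger pad.
Only numpy, scipy, OpenCV 4.12 (cv2) and the standard library are available. Lean on these libraries where they do the work, as an engineer would, in place of code of your own. Each camera call takes 0.05 s, during which the arm holds its last target. There are 200 camera calls.

## Working session

There is one attempt and no reset: what is moved stays moved. The work goes in short steps, each a Python script; the robot and the scene stay as the last script left them, time stands still between calls to the robot, and variables do not carry over. Pictures are saved under pics/ and viewed, at most 10 in all, crops included, and the job is handed in when it is done.

```bash
ls; mkdir -p pics
python3 - <<'E'
from rig import arm
import cv2,numpy as np
for n in("scene","top"):
    cv2.imwrite(f"pics/{n}0.png",arm.snapshot(n)[:,:,::-1]); c=arm.get_calibration(n); print(n,np.round(c["intrinsics"],1).tolist(),np.round(c["cam_to_world"],3).tolist())
print(arm.grip_depth,arm.current_t())
E
```

```text
pics
scene [[527.6, 0.0, 319.4], [0.0, 527.6, 248.5], [0.0, 0.0, 1.0]] [[0.121, 0.686, -0.718, 1.368], [0.993, -0.091, 0.081, -0.104], [-0.01, -0.722, -0.692, 0.975], [0.0, 0.0, 0.0, 1.0]]
top [[601.0, 0.0, 315.5], [0.0, 601.0, 249.1], [0.0, 0.0, 1.0]] [[0.013, -0.993, 0.115, 0.263], [-1.0, -0.012, 0.005, -0.011], [-0.004, -0.115, -0.993, 1.58], [0.0, 0.0, 0.0, 1.0]]
0.0188 0.1
```

View pics/scene0.png

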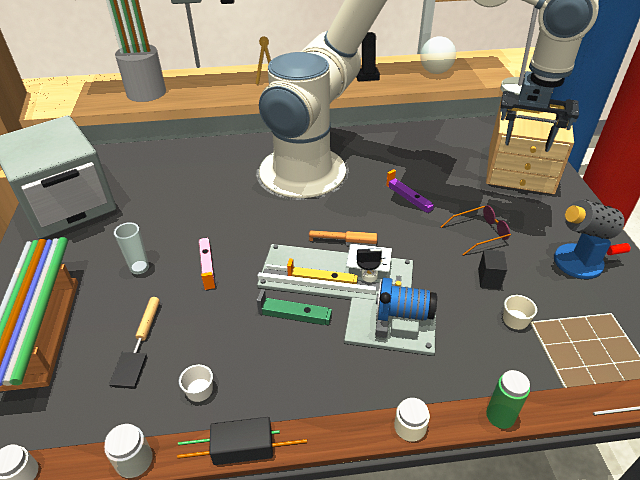

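View pics/top0.png

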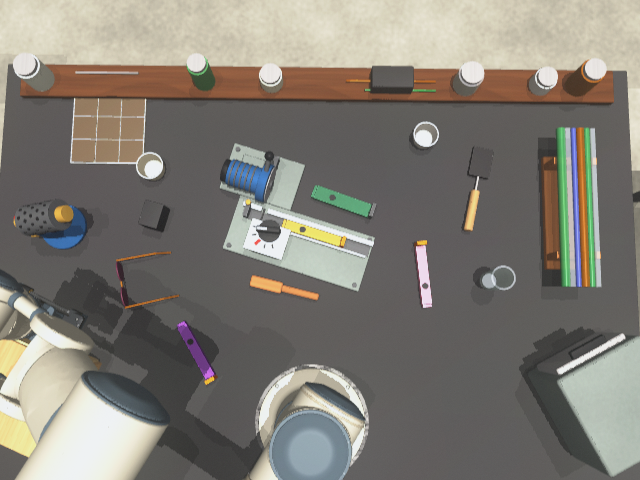

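Candidates for the gauge:
- The brass-yellow bar with an orange heel, in the channel at top (313,233) / scene (322,273).
- The pink bar at top (423,273).
- The purple bar at top (196,352).
- The green spare at top (343,201).

I choose the brass one in the channel. The black knob is at top (268,230) and scene (370,258), with the red mark beside it. I'll check this in a close crop.

Run:
```python
import cv2,numpy as np
a=cv2.imread("pics/top0.png")[190:295,220:380]; a=cv2.resize(a,None,fx=5,fy=5,interpolation=cv2.INTER_CUBIC); cv2.imwrite("pics/topc.png",a)
a=cv2.imread("pics/scene0.png")[225:345,255:415]; a=cv2.resize(a,None,fx=5,fy=5,interpolation=cv2.INTER_CUBIC); cv2.imwrite("pics/scenec.png",a)
```

```text
(no output)
```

View pics/topc.png

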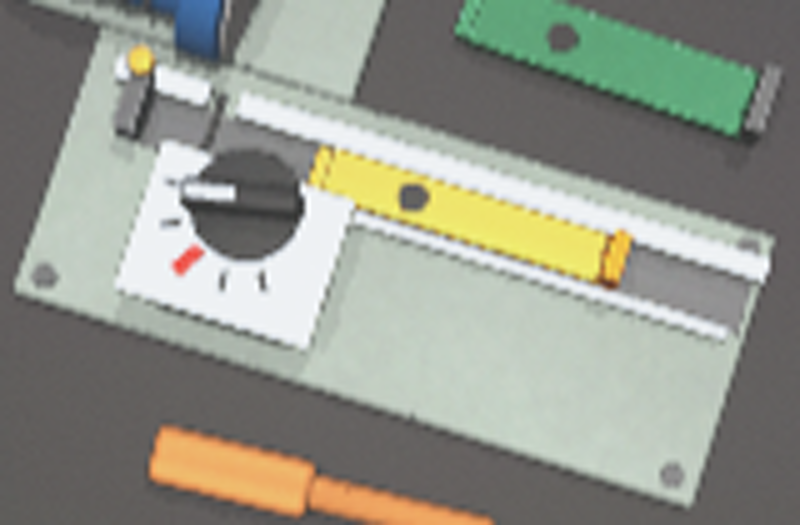

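View pics/scenec.png

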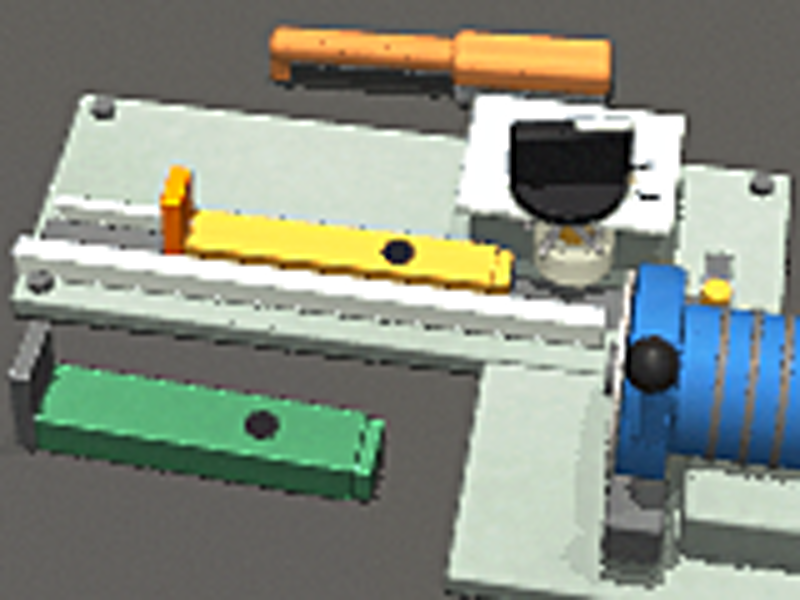

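The crops confirm it: the brass gauge with the orange heel (top crop 620,260) lies in the channel with its nose at (320,170). The knob's cream pointer is at (208,190), short of the red mark at (188,260). Saw +y points left in the top view. Next I'll fit the saw pose from the bed and plate corners in both views.

```bash
cat > h.py <<'E'
import numpy as np,cv2
from rig import arm
def ray(n,px,z):
    c=arm.get_calibration(n);K=np.array(c["intrinsics"]);T=np.array(c["cam_to_world"])
    d=T[:3,:3]@np.linalg.solve(K,[px[0],px[1],1.]);o=T[:3,3];return (o+d*(z-o[2])/d[2])[:2]
def fit(S,W):
    S=np.array(S);W=np.array(W);s=S-S.mean(0);w=W-W.mean(0)
    th=np.arctan2((s[:,0]*w[:,1]-s[:,1]*w[:,0]).sum(),(s*w).sum());R=np.array([[np.cos(th),-np.sin(th)],[np.sin(th),np.cos(th)]])
    t=W.mean(0)-R@S.mean(0);return th,t,(W-(S@R.T+t))
E
python3 - <<'E'
from h import *
O={"top":(220,190),"scene":(255,225)}
P={"top":[((18,290),(-75,110,14)),((690,503),(-75,-265,14)),((772,240),(75,-265,14)),((308,348),(-60,-52,60)),((118,288),(-60,52,60)),((162,140),(20,52,60)),((353,208),(20,-52,60))],
"scene":[((85,95),(-75,-265,14)),((790,175),(-75,110,14)),((12,312),(75,-265,14)),((475,95),(-60,-52,60)),((685,115),(-60,52,60)),((680,228),(20,52,60)),((460,205),(20,-52,60))]}
aS=[];aW=[]
for n in P:
    S=[];W=[]
    for (a,b),(x,y,z) in P[n]:
        S.append((x/1e3,y/1e3));W.append(ray(n,(O[n][0]+(a+.5)/5-.5,O[n][1]+(b+.5)/5-.5),z/1e3))
    th,t,r=fit(S,W);print(n,np.degrees(th),t,(r*1e3).round(1).tolist());aS+=S;aW+=W
th,t,r=fit(aS,aW);print("all",np.degrees(th),t)
R=np.array([[np.cos(th),-np.sin(th)],[np.sin(th),np.cos(th)]]);np.save("saw.npy",[th,*t])
def loc(n,p,z): return (R.T@(ray(n,p,z)-t)*1e3).round(1)
for n in O:
    im=cv2.imread(f"pics/{n}0.png");x0,y0=O[n];im=im[y0:y0+105,x0:x0+160];h=cv2.cvtColor(im,cv2.COLOR_BGR2HSV)
    for nm,lo,hi,z in(("red",(0,130,100),(6,255,255),.062),("yellow",(22,120,120),(32,255,255),.036),("orange",(8,160,120),(21,255,255),.064)):
        m=cv2.inRange(h,lo,hi);k,l,s,c=cv2.connectedComponentsWithStats(m)
        for i in range(1,k):
            if s[i,4]>5:
                q=np.argwhere(l==i)[:,::-1]+[x0,y0];L=np.array([loc(n,p,z) for p in q]);print(n,nm,s[i,4],(c[i]+[x0,y0]).round(1),loc(n,c[i]+[x0,y0],z),"y",L[:,1].min(),L[:,1].max())
# pointer: cream line in top crop
for a in ((187,190),(235,192),(303,207)): print(loc("top",(220+(a[0]+.5)/5-.5,190+(a[1]+.5)/5-.5),.102))
E
```

```text
top -16.96550485940369 [0.4841015  0.11668174] [[1.1, -3.9], [3.2, 1.6], [-1.7, 3.0], [0.8, -0.3], [-0.0, -2.3], [0.1, 0.5], [-3.6, 1.4]]
scene -15.931836240472013 [0.4830872  0.11697629] [[-2.9, 2.4], [2.2, -2.0], [3.6, -0.7], [-0.3, -2.0], [-0.5, -0.1], [-0.8, 2.3], [-1.3, 0.1]]
all -16.444835145004824 [0.48359247 0.11683366]
top red 12 [256.9 241.3] [-33.9  21.2] y 16.4 25.4
top yellow 16 [247.5 201.5] [61.1 80.3] y 75.4 85.3
top yellow 538 [312.3 232.5] [  32.8 -105.5] y -180.4 -23.7
top yellow 26 [342.9 240.7] [  35.8 -187.6] y -191.3 -183.9
scene yellow 8 [355.5 232. ] [-132.3  -47.1] y -56.2 -37.9
scene yellow 11 [370.9 233.1] [-134.3   -6.3] y -19.1 4.8
scene yellow 24 [289.7 261.9] [   4.5 -197.1] y -201.1 -193.0
scene yellow 447 [323.9 273.9] [  31.9 -105.8] y -182.1 -25.4
scene yellow 16 [398.  282.5] [32.5 74.9] y 70.0 79.7
scene orange 360 [341.6 236.7] [-77.8 -77.4] y -162.9 11.0
scene orange 30 [356.6 233.8] [-94.6 -40.8] y -63.1 -22.9
scene orange 12 [368.8 235.3] [-93.7  -9.3] y -19.1 -1.1
scene orange 168 [313.8 276. ] [  68.6 -124. ] y -194.9 -25.1
scene orange 9 [368.7 272. ] [35.5  2.9] y -1.3 6.4
scene orange 9 [397.3 284.6] [65.4 72.6] y 67.0 78.8
[-4.8 26.1]
[1.3 3. ]
[  4.1 -31.6]
```

```bash
cat >> h.py <<'E'
try:
    th,*t=np.load("saw.npy");t=np.array(t)
    def W(x,y,z): return [t[0]+np.cos(th)*x-np.sin(th)*y,t[1]+np.sin(th)*x+np.cos(th)*y,z]
    def ori(deg): # saw angle of closing axis
        a=th+np.radians(deg);c,s=np.cos(a),np.sin(a);return np.array([[-s,c,0],[c,s,0],[0,0,-1.]])
    def st(): print("t",round(arm.current_t(),2),"p",np.round(arm.current_ee_pos(),4),"F",np.round(arm.current_force(),1),"M",np.round(arm.current_torque(),2),"w",round(arm.current_width(),4),"g",arm.current_grasp_force())
except OSError: pass
E
python3 - <<'E'
from h import *
for d in (8.8,60,188.8,240,180,0):
    q=arm.solve_ik(W(0,0,.09),ori(d));print(d,None if q is None else np.round(q,0))
p=np.array(arm.current_ee_pos());arm.move_l([p[0],p[1],.28],feed=.3)
O=8.8
if abs(arm.solve_ik(W(0,0,.09),ori(60))[5])>160: O+=180
arm.move_to(W(0,0,.25),ori(O)); arm.grip(.05)
cv2.imwrite("pics/s1.png",cv2.resize(arm.snapshot("scene")[200:350,230:430,::-1],None,fx=4,fy=4,interpolation=cv2.INTER_CUBIC))
print(O);st()
E
```

```text
8.8 [  7.  25. 101.  -0.  53.  14.]
60 [  7.  25. 101.  -0.  53. -37.]
188.8 [   7.   25.  101.   -0.   53. -166.]
240 [  7.  25. 101.  -0.  53. 143.]
180 [   7.   25.  101.   -0.   53. -157.]
0 [  7.  25. 101.  -0.  53.  23.]
8.8
t 3.22 p [0.4836 0.1168 0.25  ] F [ 0.1  0.3 -0.5] M [-0.05  0.09 -0.06] w 0.0498 g 0.0
```

View pics/s1.png

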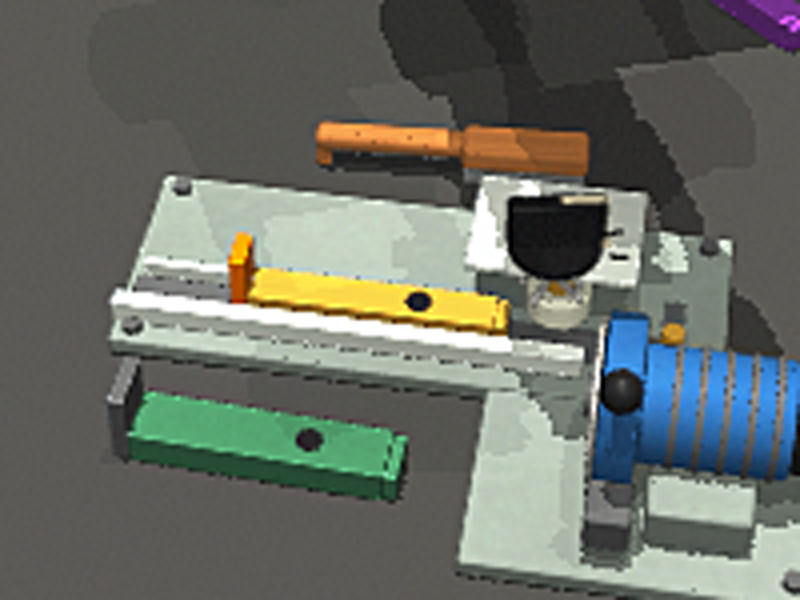

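The crop shows the unobstructed knob at (556,230) and the scene unchanged; the gripper is above the frame. I'll go down and grip the bar.

Run:
```python
from h import *
arm.move_l(W(0,0,.12),ori(8.8),feed=.2)
arm.move_l(W(0,0,.079),feed=.06); st()
arm.grip(.0); st()
```

```text
t 4.85 p [0.4837 0.1169 0.0791] F [0.2 1.  1.2] M [-0.07  0.03  0.04] w 0.0503 g 0.0
t 5.7 p [0.4836 0.1169 0.079 ] F [ 0.2 -0.3  0.3] M [-0.03  0.1  -0.01] w 0.0003 g 0.0
```

Run:
```python
from h import *
a=arm.snapshot("scene")[180:300,290:450,::-1];b=arm.snapshot("top")[180:300,190:350,::-1]
f=lambda a:cv2.resize(a,None,fx=2.5,fy=2.5,interpolation=cv2.INTER_CUBIC)
cv2.imwrite("pics/s2.png",np.hstack([f(a),f(b)]))
st();print(arm.current_tool_rot())
```

```text
t 5.8 p [0.4836 0.1168 0.079 ] F [-0.5 -0.4  0.2] M [-0.08  0.05 -0.03] w 0.0001 g 0.0
[[ 1.33075799e-01  9.91105862e-01 -4.45273153e-05]
 [ 9.91105863e-01 -1.33075800e-01 -5.58316581e-06]
 [-1.14590164e-05 -4.33882990e-05 -9.99999999e-01]]
```

View pics/s2.png

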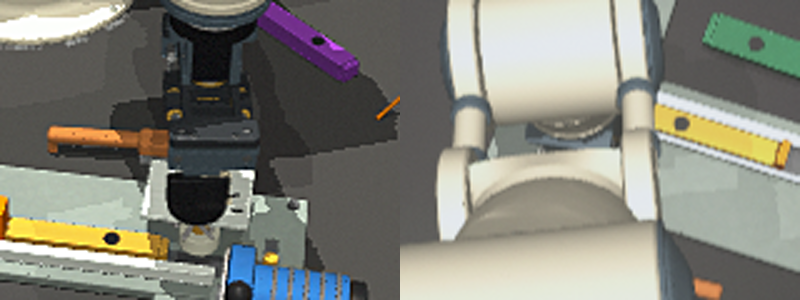

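Run:
```python
from h import *
def pr(n,p):
    c=arm.get_calibration(n);K=np.array(c["intrinsics"]);T=np.linalg.inv(np.array(c["cam_to_world"]));v=K@(T@[*p,1])[:3];return v[:2]/v[2]
print("start tcp",pr("scene",[.263,.567,.186]),"knob top",pr("scene",W(0,0,.102)),"tcp now",pr("scene",arm.current_ee_pos()),"body",pr("scene",W(0,0,.158)),"base",pr("scene",[0,0,0]),pr("top",[0,0,0]),pr("scene",W(0,0,.25)))
b=cv2.resize(arm.snapshot("scene")[175:300,300:440,::-1],None,fx=5,fy=5,interpolation=cv2.INTER_CUBIC);cv2.imwrite("pics/s3.png",b)
```

```text
start tcp [523.65811158 154.15712517] knob top [369.77434729 250.14879325] tcp now [369.22752229 257.0176017 ] body [371.13936398 232.66829035] base [302.33214438 171.34119222] [312.40165833 422.17603163] [373.58090373 201.40175478]
```

View pics/s3.png

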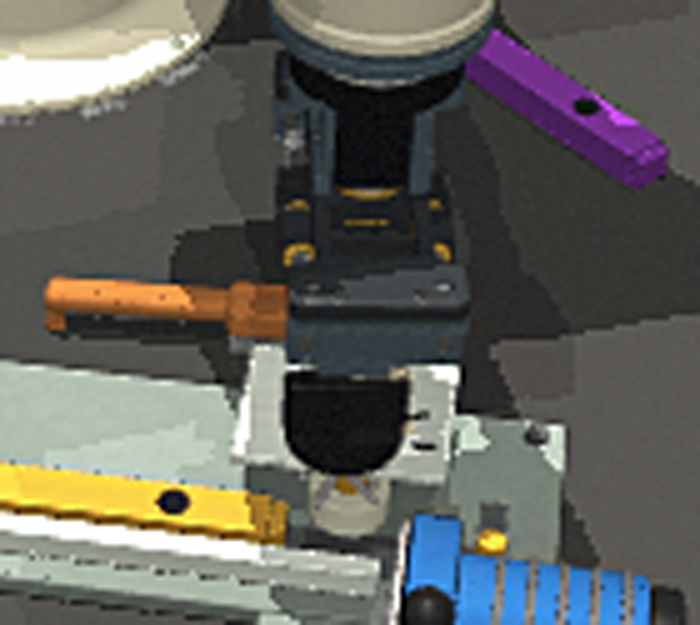

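The body's lower edge sits at (375,249), just above the knob (345,420 in the crop). That is about 30 mm higher than the reported TCP implies, and the fingers closed on nothing, so they may be above the bar. I'll feel downward with the closed fingers to find the true height.

Run:
```python
from h import *
f0=np.array(arm.current_force());z=.079
while z>.050:
    z-=.0015; arm.move_l(W(0,0,z),feed=.03); f=np.array(arm.current_force())-f0
    if abs(f[2])>4: break
print("contact",z,f);st()
```

```text
contact 0.073 [-5.84764545 -2.16472573 24.89781195]
t 6.85 p [0.484  0.1169 0.0741] F [-6.  -1.7 25.6] M [-0.2   1.14  0.04] w 0.0006 g 12.77953298718785
```

Run:
```python
from h import *
arm.move_l(W(0,0,.082),feed=.06);arm.grip(.05);f0=np.array(arm.current_force());z=.079
while z>.0535:
    z-=.0015; arm.move_l(W(0,0,z),feed=.04); f=np.array(arm.current_force())-f0
    if np.linalg.norm(f)>3.5: break
print("z",z,f);arm.grip(0);st()
```

```text
z 0.05349999999999998 [-0.85149714  0.05867508  0.93387011]
t 12.93 p [0.4839 0.1167 0.0535] F [ 2.1 -2.7 -0.3] M [-0.62 -0.34 -0.06] w 0.0138 g 29.968594014644623
```

Confirmed: the fingers now hold the 14 mm bar (width 13.8 mm), and the true tip is about 28 mm above the reported TCP. Next I'll turn it to the red mark.

Run:
```python
from h import *
for d in np.linspace(8.8,60,9)[1:]:
    arm.move_l(W(0,0,.0535),ori(d),feed=.1)
    if d in(15.2,60) or np.linalg.norm(arm.current_force())>30: print(d);st()
st()
```

```text
60.0
t 14.99 p [0.4828 0.1165 0.0535] F [-2.9 -8.1  7. ] M [-1.51  0.63  0.12] w 0.0136 g 29.960048496723175
t 14.99 p [0.4828 0.1165 0.0535] F [-2.9 -8.1  7. ] M [-1.51  0.63  0.12] w 0.0136 g 29.960048496723175
```

Run:
```python
from h import *
z=.0535;R=arm.current_tool_rot();print(np.degrees(np.arctan2(R[1][1],R[0][1])-th))
for i in range(6):
    z+=.001;arm.move_l(W(0,0,z),feed=.02);print(round(z,4),np.round(arm.current_force(),1),round(arm.current_ee_pos()[2],4))
    if arm.current_force()[2]<-22: break
```

```text
59.71888080364236
0.0545 [-1.7 -6.7  1.1] 0.0543
0.0555 [-1.8 -7.2 -1.3] 0.0551
0.0565 [-0.4 -6.8 -3.5] 0.0561
0.0575 [-0.1 -7.  -3.3] 0.0571
0.0585 [-0.6 -7.7 -3.2] 0.0581
0.0595 [-1.4 -6.4 -3.1] 0.0591
```

Run:
```python
from h import *
z=.0595
while z<.071:
    z+=.001;arm.move_l(W(0,0,z),feed=.03);f=arm.current_force();print(round(z,4),np.round(f,1),round(arm.current_ee_pos()[2],4))
    if f[2]<-25: break
st()
```

```text
0.0605 [-0.3 -6.8 -3.5] 0.0601
0.0615 [-0.7 -6.9 -3.5] 0.0611
0.0625 [-0.9 -7.6 -3.1] 0.0621
0.0635 [-0.4 -7.  -2.5] 0.0631
0.0645 [  1.9  -5.3 -12. ] 0.0637
0.0655 [  3.7  -5.3 -27.5] 0.0641
t 17.99 p [0.4823 0.1165 0.0641] F [  3.7  -5.3 -27.5] M [-0.92 -0.81  0.15] w 0.0143 g 29.976823031902313
```

End stop reached after 10 mm at the 60° orientation, so the knob is locked. I'll release, retreat, move behind the heel and look.

Run:
```python
from h import *
arm.move_l(W(0,0,.0642),feed=.03);arm.grip(.05);arm.move_l(W(0,0,.14),feed=.2)
arm.move_to(W(33.75e-3,-.245,.14),ori(0));arm.grip(0);st()
a=arm.snapshot("top")[180:290,215:385,::-1];b=arm.snapshot("scene")[205:315,255:425,::-1]
f=lambda a:cv2.resize(a,None,fx=4,fy=2.7*4/2.7,interpolation=cv2.INTER_CUBIC)
cv2.imwrite("pics/s4.png",cv2.resize(np.vstack([f(a),f(b)]),(460,596),interpolation=cv2.INTER_AREA))
cv2.imwrite("pics/top4.png",arm.snapshot("top")[:,:,::-1])
```

```text
t 21.3 p [ 0.4466 -0.1277  0.14  ] F [0.4 0.1 0.8] M [-0.07  0.11  0.01] w 0.0005 g 0.0
```

View pics/s4.png

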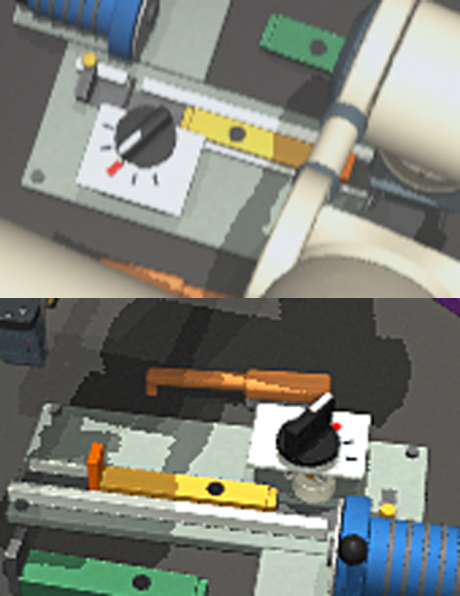

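The top view (upper half) shows the pointer at (130,145) aimed at the red mark at (112,170), with the knob raised. The gauge is still in its channel. I'll push it under force watch.

Run:
```python
from h import *
X=.03375
arm.move_l(W(X,-.245,.035),feed=.25);f0=np.array(arm.current_force());arm.move_l(W(X,-.245,.019),feed=.06)
print(np.round(np.array(arm.current_force())-f0,1))
u=np.array([-np.sin(th),np.cos(th),0]);s=np.array([np.cos(th),np.sin(th),0]);f0=np.array(arm.current_force())
y=-.245;c=None;L=[]
while y<-.100:
    y+=.004 if y<-.135 else .0012
    arm.move_l(W(X,y,.019),feed=.06 if y<-.135 else .025);f=np.array(arm.current_force())-f0;p=-f@u;L.append((round(y*1e3,1),round(p,1),round(f@s,1)))
    if p>(6 if y<-.125 else 5) : break
    if arm.current_t()>40: break
print(L);st()
```

```text
[ 1.1 -0.5  0.1]
[(-241.0, np.float64(-0.4), np.float64(0.6)), (-237.0, np.float64(-0.1), np.float64(0.1)), (-233.0, np.float64(-0.6), np.float64(-0.2)), (-229.0, np.float64(-0.6), np.float64(-0.4)), (-225.0, np.float64(-0.2), np.float64(-0.1)), (-221.0, np.float64(-0.9), np.float64(0.1)), (-217.0, np.float64(0.4), np.float64(-0.0)), (-213.0, np.float64(0.5), np.float64(-1.0)), (-209.0, np.float64(-0.5), np.float64(-1.3)), (-205.0, np.float64(-0.4), np.float64(-0.7)), (-201.0, np.float64(0.1), np.float64(-0.5)), (-197.0, np.float64(-0.1), np.float64(0.0)), (-193.0, np.float64(-0.2), np.float64(-0.0)), (-189.0, np.float64(0.4), np.float64(-0.7)), (-185.0, np.float64(0.4), np.float64(-1.0)), (-181.0, np.float64(-1.2), np.float64(-0.8)), (-177.0, np.float64(-0.5), np.float64(-0.9)), (-173.0, np.float64(-1.0), np.float64(-0.4)), (-169.0, np.float64(0.0), np.float64(-0.5)), (-165.0, np.float64(-0.2), np.float64(-0.5)), (-161.0, np.float64(-1.7), np.float64(-0.8)), (-157.0, np.float64(-0.5), np.float64(-1.6)), (-153.0, np.float64(-0.7), np.float64(-0.3)), (-149.0, np.float64(-0.8), np.float64(-0.4)), (-145.0, np.float64(-0.5), np.float64(-0.9)), (-141.0, np.float64(0.4), np.float64(0.4)), (-137.0, np.float64(0.1), np.float64(-0.5)), (-133.0, np.float64(-0.9), np.float64(0.7)), (-131.8, np.float64(-0.3), np.float64(0.1)), (-130.6, np.float64(-0.2), np.float64(-0.2)), (-129.4, np.float64(0.0), np.float64(-0.0)), (-128.2, np.float64(-0.6), np.float64(-0.8)), (-127.0, np.float64(-0.3), np.float64(-0.8)), (-125.8, np.float64(-0.7), np.float64(-0.5)), (-124.6, np.float64(-1.1), np.float64(0.4)), (-123.4, np.float64(-0.2), np.float64(-0.3)), (-122.2, np.float64(-0.3), np.float64(-0.8)), (-121.0, np.float64(-0.6), np.float64(0.6)), (-119.8, np.float64(0.1), np.float64(-0.2)), (-118.6, np.float64(13.2), np.float64(-1.0))]
t 32.49 p [ 0.482  -0.0073  0.019 ] F [ -4.3 -13.    1.9] M [-2.35  0.72 -0.06] w 0.0006 g 6.711674407124519
```

Run:
```python
from h import *
arm.move_l(W(.03375,-.124,.019),feed=.05);arm.move_l(W(.03375,-.19,.019),feed=.25);arm.move_l(W(.03375,-.19,.16),feed=.3);st()
im=arm.snapshot("top")[:,:,::-1];sc=arm.snapshot("scene")[:,:,::-1]
cv2.imwrite("pics/top5.png",im);cv2.imwrite("pics/sc5.png",sc)
f=lambda a:cv2.resize(a,None,fx=5,fy=5,interpolation=cv2.INTER_CUBIC)
cv2.imwrite("pics/s5.png",np.hstack([f(im[190:280,235:310]),f(sc[235:325,330:410])]))
c,s=np.cos(th),np.sin(th);R=np.array([[c,-s],[s,c]])
for n,a in(("top",im),("scene",sc)):
    h=cv2.cvtColor(np.ascontiguousarray(a),cv2.COLOR_BGR2HSV);m=cv2.inRange(h,(18,120,60),(32,255,255))
    L=[]
    for r,q in np.argwhere(m):
        l=R.T@(ray(n,(q,r),.036)-t)*1e3
        if 20<l[0]<47 and -200<l[1]<95: L.append(l)
    L=np.array(L);print(n,len(L),np.percentile(L[:,1],[0,2,98,100]).round(1))
```

```text
t 33.78 p [ 0.4625 -0.0741  0.1604] F [ 0.7 -0.   0. ] M [-0.06  0.1   0.03] w 0.0005 g 0.0
top 403 [-76.6 -74.   67.2  69.7]Traceback (most recent call last):
  File "<stdin>", line 12, in <module>
  File "h.py", line 4, in ray
    c=arm.get_calibration(n);K=np.array(c["intrinsics"]);T=np.array(c["cam_to_world"])
ValueError: time passes only in moves, steps and waits
```

View pics/s5.png

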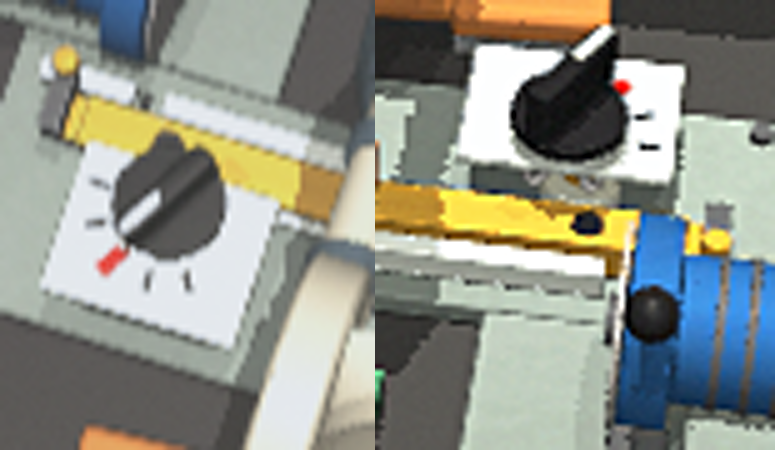

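The gauge nose at (75,120) meets the dark stop (measured y 69.7 mm against 70), the pointer aims at the red mark (115,260) and the knob stays raised. I'm handing in.

```bash
python3 -c "
from rig import arm
print(arm.sign_off())"
```

```text
the job is handed in; nothing more can be done
None
```

The job is handed in at about 34 s: the knob was turned to the red mark and pulled up 10 mm to its end stop, and the brass gauge was then pushed past the roller until its nose met the length stop (13 N at contact, measured at 69.7 mm against 70 mm).

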